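# Fetch the keyed insert from the crowded rack

## Robot

A 6-joint arm with a two-finger parallel gripper is mounted at the origin on a cart in front of the work surface, level with it; the furniture and walls round the work are solid. World frame = base frame: x ahead of the robot, y to its left, z up, the work surface at z = 0. Lengths are in mm, angles in rad, forces in N, time in s.
With the tool pointing down it reaches from about 200 to 875 mm from the base axis. Payload 3.4 kg.
Tool frame: the origin (TCP) lies on the centre line of the jaws, within the pads' length; the fingertips stand 8 mm ahead of it and the grasp point (between the pads) lies 11 mm behind it; z points along the fingers, x is the direction in which the jaws open and shut, and the axes are right-handed (so a half turn about z gives the same grasp; the last joint's range is limited). The gripper opens to 94 mm and grips with 3 to 60 N. Pads are 16 mm wide; open, the fingers measure 119 mm over their backs; the gripper's body (75 mm by 177 mm) begins 78 mm behind the grasp point.
Start: joints at [-1.33, 0.276, 1.505, -0, 1.361, -0.121], TCP at [203.527, -537.812, 213.493] pointing down, gripper open.
Joint ranges: [-2.89, 2.89], [-0.75, 2.08], [0.22, 2.7], [-1.18, 4.32], [0.11, 2.71], [-2.7, 2.7]. Speed limits (rad/s): [2.57, 2.57, 3.14, 3.14, 3.14, 3.14].

## Interface

Orientations are given as a unit quaternion [w, x, y, z].
In Python, from plant import arm gives the robot as it stands.
- The arm moves only by the tool send_rows, never from a script. Its argument "motion" is one flat list of numbers, 4 for each row, row after row: the shift along the tool's x, y, z in cm, then the turn about the tool's z in degrees. A call has 1 to 10 rows; each row is the pose to reach, as a shift and turn from the pose commanded when the call began, along the tool's axes at that moment; what a row does not reach only later rows make up. A row lasts 1/8 s, in which the tool goes at most 62.5 mm and 10.7 degrees, less where a joint would pass 70% of its speed; a pose out of reach is approached as far as the arm can. A call with a gripper value outside its range is refused whole. "jaw" is the closure, from -1 (fully open) to 1 (shut), set as the call begins (left out, the last holds). The fingers move at their own pace and stop on an object; "grip_force" is the grip in N (left out, the last holds). Time passes only in rows, so rows that repeat a pose let the fingers close. It gives the time, the measured TCP pose, the force and the opening at its end, in the units of the state.
- arm.sense(): the state, without advancing time (a new reading comes with each control period).
- arm.get_image(name): name is "side" or "top"; returns a dict with "color" (384x512x3 uint8, red, green, blue), "vfov" (degrees; the focal length in pixels is half the picture's height over the tangent of half this angle, whatever the lens; pixels are square), "cx", "cy" (the principal point, pixels), "distortion" ([k1, k2, p1, p2, k3] as OpenCV has them; the pictures are not rectified), "rvec" (rotation vector, rad) and "tvec" (3), from world to camera coordinates, as OpenCV has them. Camera axes: x right, y down, z forward; pixel columns grow to the right and rows downward; lengths in mm; the calibration is good to about 2 mm. A picture is of the moment at which its call begins. There is no depth.
- arm.hand_in(): hands the job in, once; it reports no verdict.
Trained networks look in a picture, given as the dict that the camera call returned (one of the last four; its "shot" number tells which), for a name from the list of things; names that differ only in an ending like _2 or _b are one class to them, and where a whole thing is asked for, a point or a joint stands for the part that bears it (a point fixed in the world has none). Each returns a list of dicts, best first, with "score" (0 to 1); they miss things now and then, are a little off and sometimes report something else, mostly with a low value. They report only what shows in the picture. A call takes as long as a camera call. They do not tell look-alikes from the thing itself.
- arm.regions_of(picture, thing): "mask" (384x512 bool, what is visible of it) and "centre" ([column, row] in pixels, amid what is visible of it).
- arm.spot_point(picture, thing): "centre" ([column, row] in pixels: a listed point, or the origin of a listed thing).
The state is a dict: "time": time; "q": joint angles; "joint_velocities": joint speeds; "joint_torque": joint torques, N m; "tool_pos": TCP position; "eef_rot": TCP orientation; "force": force on the tool from outside, world axes, zero at the start; "torque": the same for the moment, N m; "grip_width": finger opening in mm.
Only numpy, scipy, OpenCV 4.12 (cv2) and the standard library are available. Lean on these libraries where they do the work, as an engineer would, in place of code of your own. Each camera call takes 0.05 s, during which the arm holds its last target.

## Task

Set the V-block and the black knob, which crowd the brass insert in the grey rack, aside on the blue mat. Then fetch the insert and seat it fully down in the aluminium nest, its dark key turned into the nest's slot. Finally stand the V-block and the knob back in the rack, each on the place where it stood at the start.

Things in the scene. Friction and masses are not known exactly. Their poses are not given: they have to be found in the camera images.
- insert_mid (a point): Loose brass insert, 26 mm high, 180 g. Lower disc 50 mm across and 9 mm high, above it a round boss 40 mm across and 17 mm high to grip by. A dark steel key 14 mm wide and 8 mm high stands out of the disc along the insert's -x axis, its end 36 mm from the centre; a short red line on the boss top marks the same side. This point is on the axis, half-way up (13 mm above the underside); z up. It stands in the middle of the rack, key roughly towards the robot.
- v_block_mid (a point): Loose grey steel V-block, 50 mm square and 30 mm high, 350 g. A V groove in its top runs along its x axis; the two plain upright sides face along its +y and -y. This point is at its centre, 15 mm above the underside; z up. It stands in one outer cell of the rack, its plain sides facing roughly towards and away from the robot.
- black_knob_mid (a point): Loose black knob: round head 36 mm across from 9 to 30 mm height on a foot 20 mm across; stands on its foot, 30 g. This point is on the axis, 15 mm above the underside; z up. Stands in the other outer cell of the rack.
- rack: Fixed grey plate 110 (x) x 180 (y) x 4 mm, origin at the centre of its underside. Outer cells (yellow outlines 66 x 56 mm) centred at y = +57 and -57 mm, open before and behind, so grip there across the rack's x. The insert stands at the origin between two walls, 26 mm high above the bench, 48 mm long in y, inner faces at x = -42 and +34 mm; the y gaps beside it are too narrow for fingers.
- nest_seat (a point): Fixed aluminium nest block 100 x 100 x 18 mm with an octagonal pocket 56 mm across flats and 8 mm deep. This point is the centre of the pocket floor, 10 mm above the bench. A slot 22 mm wide with a red floor runs from the pocket out along the nest's -x axis and takes the insert's key: the insert sits fully down when its x axis points the same way as this one's, its underside then at this point.
- mat: Fixed blue mat 130 (x) x 160 (y) x 3 mm, the side area for things set aside. Origin at the centre of its underside, axes along its sides.
Mind the look-alikes: they are no part of the job. What is shaped like the part that bears v_block_mid but pink is not meant.

How it is judged:
By the outcome, as a careful person would: the job done as asked, in the order asked, and still so for the second after the job is handed in, with the robot touching nothing.
It also fails if it takes over 112 s, if anything falls off the work surface, if the arm or the gripper's body presses on something with over 40 N, if the wrist force passes 120 N, or if a joint passes its speed limit or range.

## Working session

There is one attempt and no reset: what is moved stays moved. The work goes in short steps, Python scripts to look and compute and a tool call to move; the robot and the scene stay as the last step left them, time stands still between calls to the robot, and variables do not carry over. Pictures are saved under pics/ and viewed, and the job is handed in when it is done.

Besides the shell and the picture viewer there is one more tool, called after ">>>" as name(argument=value, ...) on one line, values as JSON. send_rows: Moves the arm, as the interface text tells. Its arguments: {"type":"object","properties":{"motion":{"type":"array"},"jaw":{"type":"number"},"grip_force":{"type":"number"}},"required":["motion"]}

```bash
ls; mkdir -p pics
cat > h.py <<'E'
import numpy as np, cv2
from plant import arm
def cam(p):
    f=192/np.tan(np.radians(p["vfov"])/2)
    K=np.array([[f,0,p["cx"]],[0,f,p["cy"]],[0,0,1.]])
    return K,np.array(p["distortion"],float),np.array(p["rvec"],float),np.array(p["tvec"],float)
def px2w(p,uv,z):
    K,d,r,t=cam(p)
    n=cv2.undistortPoints(np.array(uv,float).reshape(-1,1,2),K,d).reshape(-1,2)
    R=cv2.Rodrigues(r)[0]; o=-R.T@t.ravel()
    out=[]
    for a in n:
        v=R.T@np.array([a[0],a[1],1]); s=(z-o[2])/v[2]; out.append(o+s*v)
    return np.array(out)
def w2px(p,X):
    K,d,r,t=cam(p)
    return cv2.projectPoints(np.array(X,float).reshape(-1,3),r,t,K,d)[0].reshape(-1,2)
def tri(p1,u1,p2,u2):
    A=[];b=[]
    rows=np.zeros((3,3));rhs=np.zeros(3)
    for p,u in((p1,u1),(p2,u2)):
        K,d,r,t=cam(p);R=cv2.Rodrigues(r)[0];o=-R.T@t.ravel()
        n=cv2.undistortPoints(np.array(u,float).reshape(-1,1,2),K,d).reshape(2)
        v=R.T@np.array([n[0],n[1],1]);v/=np.linalg.norm(v)
        P=np.eye(3)-np.outer(v,v);rows+=P;rhs+=P@o
    return np.linalg.solve(rows,rhs)
def save(p,name): cv2.imwrite(f"pics/{name}.png",cv2.cvtColor(p["color"],cv2.COLOR_RGB2BGR))
E
python3 - <<'E'
from h import *
s=arm.get_image("side");t=arm.get_image("top")
save(s,"s0");save(t,"t0")
for n,p in(("side",s),("top",t)):
    K,d,r,tv=cam(p);R=cv2.Rodrigues(r)[0];print(n,-R.T@tv,K[0,0],d)
    for th in["insert_mid","v_block_mid","black_knob_mid","rack","nest_seat","mat"]:
        print(th,[(round(x["score"],2),np.round(x["centre"],1).tolist(),np.round(px2w(p,x["centre"],dict(insert_mid=17,v_block_mid=19,black_knob_mid=19,nest_seat=10).get(th,0))[0],1).tolist()) for x in arm.spot_point(p,th)])
print(arm.sense())
E
```

```text
pics
side [592.55950816 575.49460066 579.63739925] 390.53363207759566 [-0.03842209  0.          0.          0.          0.        ]
insert_mid [(0.76, [315.6, 201.6], [463.9, -151.3, 17.0])]
v_block_mid [(0.77, [309.4, 186.4], [473.6, -209.5, 19.0]), (0.63, [179.6, 278.0], [740.7, 91.8, 19.0])]
black_knob_mid [(0.63, [319.7, 211.2], [458.6, -113.5, 19.0])]
rack [(0.81, [316.1, 202.4], [459.1, -170.2, 0.0])]
nest_seat [(0.67, [313.3, 281.6], [491.0, 85.3, 10.0]), (0.62, [314.6, 203.1], [465.3, -154.5, 10.0])]
mat [(0.86, [308.9, 158.6], [459.2, -371.5, 0.0])]
top [ 471.09968044 -124.43633977 1413.72264432] 485.9295766551719 [-0.14584249  0.          0.          0.          0.        ]
insert_mid [(0.73, [267.6, 230.8], [460.2, -157.1, 17.0])]
v_block_mid [(0.67, [288.0, 225.1], [475.9, -215.7, 19.0])]
black_knob_mid [(0.52, [246.5, 233.6], [452.9, -96.6, 19.0])]
rack [(0.77, [270.3, 233.2], [453.1, -165.3, 0.0])]
nest_seat [(0.97, [184.7, 221.3], [489.6, 82.0, 10.0])]
mat [(0.63, [341.5, 227.7], [466.4, -373.2, 0.0])]
{'time': 0.7, 'q': array([-1.32999197e+00,  2.75847217e-01,  1.50490395e+00, -6.84704065e-06,
        1.36070217e+00, -1.21012642e-01]), 'joint_velocities': array([ 7.03401967e-05, -1.07716251e-03,  3.37609015e-04,  1.63811853e-03,
        2.00674640e-04,  1.85500000e-03]), 'joint_torque': array([-4.12957434e-04, -4.04317617e+01, -2.37453908e+01,  7.03684730e-02,
        2.46788986e-02,  1.13371524e-05]), 'tool_pos': array([ 203.5274366 , -537.80376447,  213.5215651 ]), 'eef_rot': array([ 4.87252892e-05,  8.22792653e-01, -5.68341663e-01,  4.98956428e-05]), 'force': array([-0.23363147, -0.8827443 , -0.51799199]), 'torque': array([0.00762026, 0.00727328, 0.03793525]), 'grip_width': 93.74366911902769}
```

Run:
```python
from h import *
import pickle
s=arm.get_image("side");t=arm.get_image("top")
pickle.dump((s,t),open("p0.pkl","wb"))
def crop(p,x0,x1,y0,y1,k,n):
    c=p["color"][y0:y1,x0:x1]; c=cv2.resize(c,None,fx=k,fy=k,interpolation=cv2.INTER_CUBIC); cv2.imwrite(f"pics/{n}.png",c[...,::-1])
crop(t,140,390,165,295,3.2,"t0c"); crop(s,230,430,110,240,4,"s0c");crop(s,250,380,230,330,5,"s0n")
```

```text
(no output)
```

View pics/s0.png

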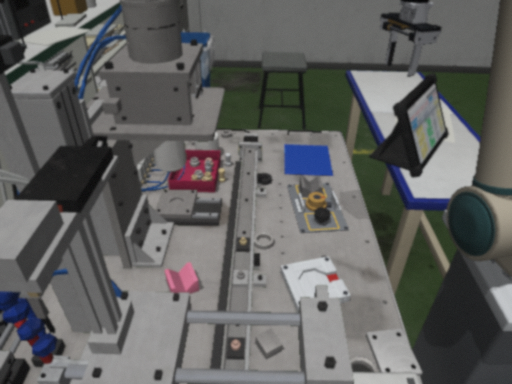

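View pics/t0.png

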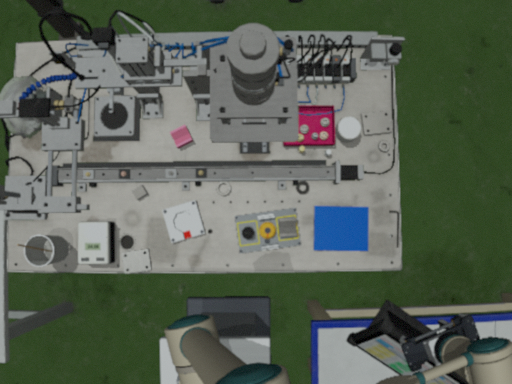

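View pics/t0c.png

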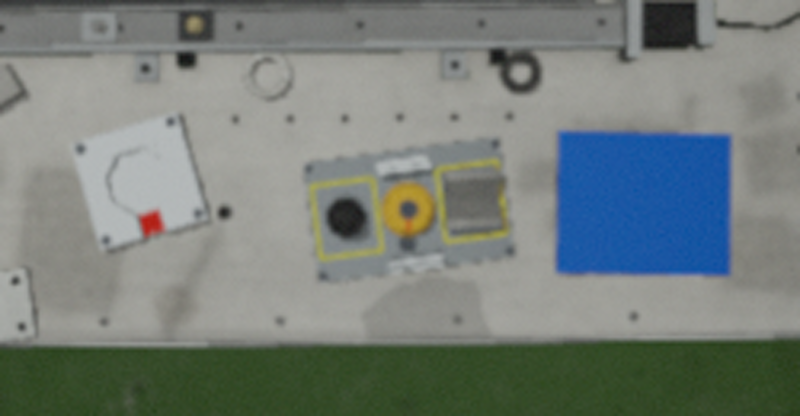

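View pics/s0c.png

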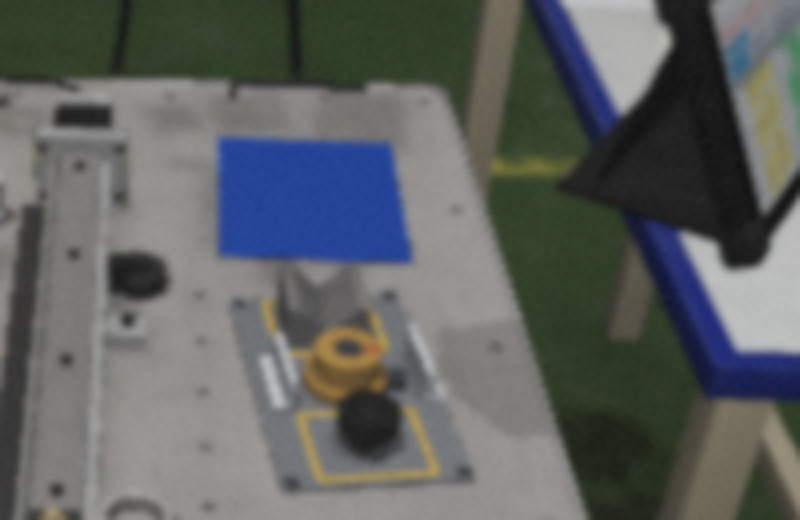

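View pics/s0n.png

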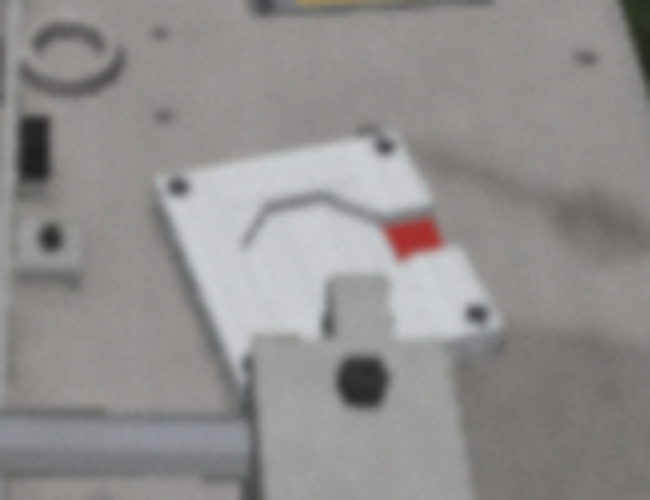

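```bash
cat >> h.py <<'E'
def rect(p,x0,x1,y0,y1,z,k=4):
    # image: rows: x decreasing downward, cols: y decreasing rightwards; k px/mm
    ys=np.arange(y1,y0,-1/k);xs=np.arange(x1,x0,-1/k)
    X,Y=np.meshgrid(xs,ys,indexing='ij')
    uv=w2px(p,np.stack([X,Y,0*X+z],-1).reshape(-1,3)).astype(np.float32)
    return cv2.remap(p["color"],uv[:,0].reshape(X.shape),uv[:,1].reshape(X.shape),cv2.INTER_CUBIC)
def grid(im,x1,y1,k,step=20):
    im=im.copy()
    h,w=im.shape[:2]
    for v in np.arange(-1000,1000,step):
        r=int((x1-v)*k);c=int((y1-v)*k)
        if 0<=r<h: im[r,::3]=(0,255,255); cv2.putText(im,str(v),(0,r),0,.4,(255,0,255))
        if 0<=c<w: im[::3,c]=(0,255,255); cv2.putText(im,str(v),(c,10),0,.4,(255,0,255))
    return im
E
python3 - <<'E'
from h import *
import pickle
s,t=pickle.load(open("p0.pkl","rb"))
for n,b,z in(("nest",(420,560,10,155),18),("rack",(390,530,-270,-60),4),("rackhi",(390,530,-270,-60),30)):
    for m,p in(("s",s),("t",t)):
        if n=="rackhi" and 0: continue
        cv2.imwrite(f"pics/r_{n}_{m}.png",grid(rect(p,*b,z,k=3.5),b[1],b[3],3.5)[...,::-1])
# mask-based rectangles
def mrect(p,mask,z):
    c=max(cv2.findContours(mask.astype(np.uint8),cv2.RETR_EXTERNAL,cv2.CHAIN_APPROX_NONE)[0],key=len).reshape(-1,2)
    w=px2w(p,c,z)[:,:2].astype(np.float32); return cv2.minAreaRect(w)
hsv=cv2.cvtColor(t["color"],cv2.COLOR_RGB2HSV)
blue=(hsv[...,0]>105)&(hsv[...,0]<125)&(hsv[...,1]>150); blue[:, :300]=0; blue[270:]=0
print(mrect(t,blue,3))
E
```

```text
((464.6996765136719, -370.24847412109375), (155.50668334960938, 125.28569030761719), 88.65013885498047)
```

View pics/r_nest_t.png

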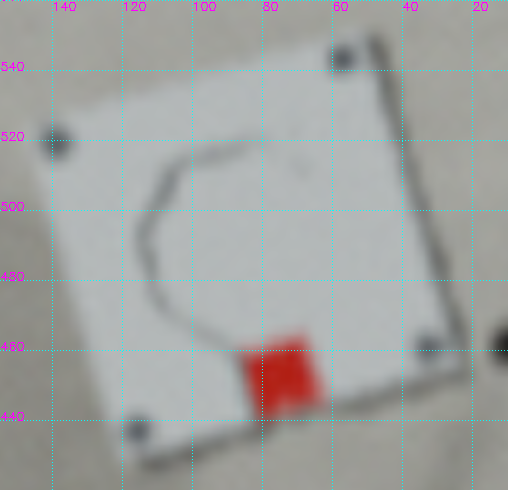

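View pics/r_nest_s.png

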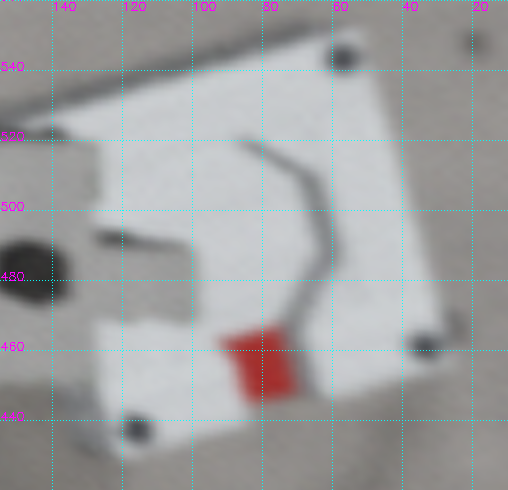

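View pics/r_rack_t.png

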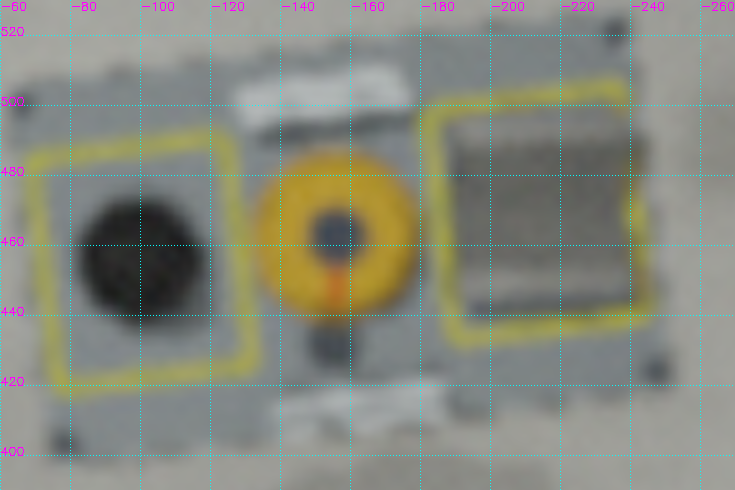

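View pics/r_rack_s.png

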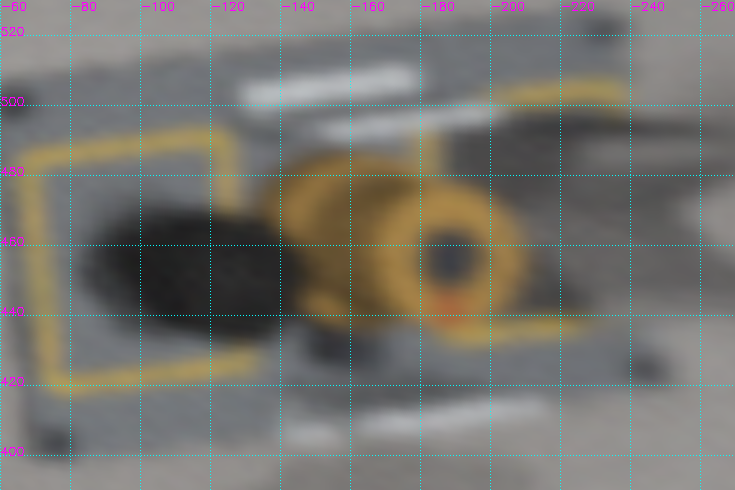

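View pics/r_rackhi_t.png

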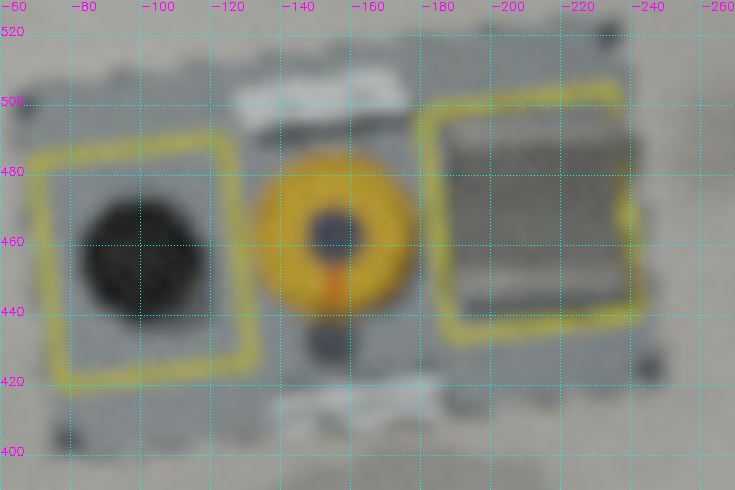

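Run:
```python
from h import *
import pickle
s=arm.get_image("side");t=arm.get_image("top")
pickle.dump((s,t),open("p1.pkl","wb"))
for n,p in(("s",s),("t",t)):
  for th,z in(("v_block_mid",34),("black_knob_mid",30),("insert_mid",17)):
    for r in arm.regions_of(p,th)[:2]:
        m=r["mask"].astype(np.uint8)
        if m.sum()<20: continue
        c=max(cv2.findContours(cv2.resize(m,None,fx=4,fy=4),cv2.RETR_EXTERNAL,cv2.CHAIN_APPROX_NONE)[0],key=len).reshape(-1,2)
        w=px2w(p,(c-1.5)/4,z)[:,:2].astype(np.float32)
        print(n,th,round(r["score"],2),m.sum(),cv2.minAreaRect(w))
b=(425,515,-250,-75)
im=rect(t,430,510,-250,-180,34,k=8);cv2.imwrite("pics/vb.png",grid(im,510,-180,8,10)[...,::-1])
im=rect(t,410,500,-205,-110,12,k=6);cv2.imwrite("pics/ins.png",grid(im,500,-110,6,10)[...,::-1])
```

```text
s v_block_mid 0.88 368 ((474.0911865234375, -191.85731506347656), (59.01185989379883, 85.87821197509766), 1.9629818201065063)
s v_block_mid 0.62 723 ((733.3035888671875, 108.39041900634766), (52.961246490478516, 74.016357421875), 24.58619499206543)
s black_knob_mid 0.59 199 ((458.2408752441406, -89.24239349365234), (55.62583541870117, 34.891929626464844), 84.54365539550781)
s insert_mid 0.8 300 ((463.5389404296875, -158.0777587890625), (58.38209533691406, 65.92843627929688), 13.447555541992188)
t v_block_mid 0.66 311 ((470.51641845703125, -213.28501892089844), (50.43666458129883, 53.103050231933594), 89.27800750732422)
t v_block_mid 0.54 350 ((733.6936645507812, 90.07757568359375), (60.46841812133789, 55.06053161621094), 26.187471389770508)
t insert_mid 0.76 258 ((461.1642761230469, -155.3942413330078), (52.605350494384766, 52.645790100097656), 44.385501861572266)
t insert_mid 0.26 1747 ((462.25567626953125, -158.62008666992188), (114.54334259033203, 182.71481323242188), 6.737071990966797)
```

View pics/vb.png

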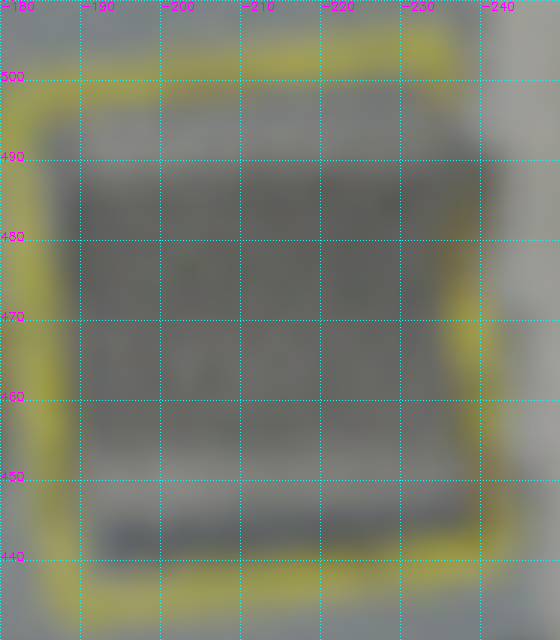

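View pics/ins.png

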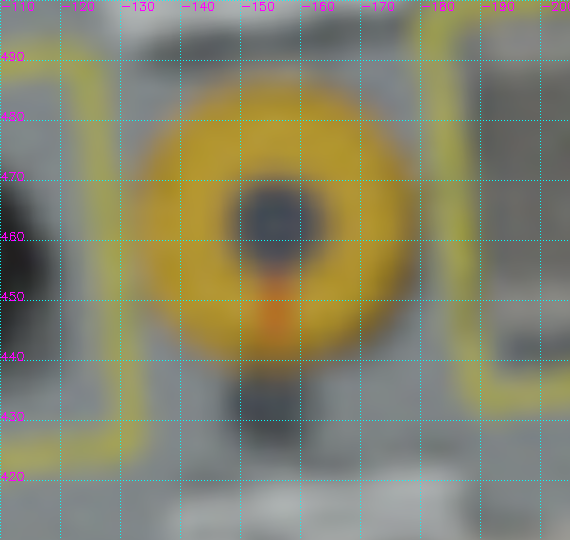

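Run:
```python
from h import *
import pickle
res=[]
for f in("p0.pkl","p1.pkl"):
    s,t=pickle.load(open(f,"rb"))
    k=8;im=rect(t,430,510,-250,-180,34,k=k).astype(float).mean(2)
    im=cv2.GaussianBlur(im,(0,0),6)
    g=np.gradient(im,axis=0)
    for lo,hi,sgn in((483,491,1),(449,457,-1)):
        r0=int((510-hi)*k);r1=int((510-lo)*k)
        cols=np.arange(12*k,54*k,8)
        rr=[]
        for c in cols:
            seg=-sgn*g[r0:r1,c]; i=np.clip(seg,0,None); rr.append((i*np.arange(len(seg))).sum()/i.sum()+r0)
        x=510-np.array(rr)/k; y=-180-cols/k
        a=np.polyfit(y,x,1); print(f,"groove edge x at y=-213",np.polyval(a,-213),"yaw",np.degrees(-np.arctan(a[0])))
    # knob & insert blobs in top
    c=cv2.GaussianBlur(rect(t,410,505,-205,-65,30,k=k),(0,0),4)
    h=cv2.cvtColor(c,cv2.COLOR_RGB2HSV)
    kn=(c.max(2)<70)&(np.arange(c.shape[1])[None]<60*k)
    M=cv2.moments(kn.astype(np.uint8),True);print("knob",505-M['m01']/M['m00']/k,-65-M['m10']/M['m00']/k,"d",2*np.sqrt(M['m00']/np.pi)/k)
    br=(h[...,0]<35)&(h[...,1]>120)&(c[...,0]>90); br[:, :65*k]=0; br[:,116*k:]=0
    n,l,st,_=cv2.connectedComponentsWithStats(br.astype(np.uint8)); i=1+np.argmax(st[1:,4])
    q=max(cv2.findContours((l==i).astype(np.uint8),0,1)[0],key=len);(cx,cy),rad=cv2.minEnclosingCircle(q);print("insert circ(z30)",505-cy/k,-65-cx/k,rad/k)
    M=cv2.moments(cv2.drawContours(np.zeros(br.shape,np.uint8),[q],0,1,-1),True);print(" ctr",505-M['m01']/M['m00']/k,-65-M['m10']/M['m00']/k,2*np.sqrt(M['m00']/np.pi)/k)
    c2=cv2.GaussianBlur(rect(t,420,440,-185,-130,12,k=k),(0,0),4).mean(2)
    w=np.clip(95-c2,0,None);yy=-130-np.arange(c2.shape[1])/k;xx=440-np.arange(c2.shape[0])/k
    print(" key",(w*xx[:,None]).sum()/w.sum(),(w*yy).sum()/w.sum(),c2.min())
```

```text
p0.pkl groove edge x at y=-213 488.308622735506 yaw 1.7206406262547764
p0.pkl groove edge x at y=-213 453.73282450312615 yaw 1.101294847700388
knob 455.58667403485794 -100.69963477422407 d 33.06832056891671
insert circ(z30) 461.625 -154.4375 25.10487174987793
 ctr 462.5575262910061 -155.13495203449452 46.41873870196969
 key 432.27900663623086 -154.90062845011286 74.33333333333333
p1.pkl groove edge x at y=-213 488.28856904341217 yaw 1.3447124014661644
p1.pkl groove edge x at y=-213 453.6579260676128 yaw 1.3522170948825571
knob 455.5820039880359 -100.71896582978337 d 33.128127089499806
insert circ(z30) 461.5625 -154.5 25.151508331298828
 ctr 462.5675117407711 -155.116199034904 46.43502206999703
 key 432.29986894049586 -154.70831948151582 73.66666666666667
```

```bash
cat >> h.py <<'E'
def go(x,y,z,hd,s=None,verbose=True):
    """prints tool shift (cm) and turn (deg) from current pose to target TCP x,y,z & tool-x heading hd (deg)"""
    s=s or arm.sense(); q=np.array(s["eef_rot"]);from scipy.spatial.transform import Rotation as Ro
    R=Ro.from_quat(q[[1,2,3,0]]).as_matrix();h=np.degrees(np.arctan2(R[1,0],R[0,0]))
    d=R.T@(np.array([x,y,z])-s["tool_pos"])/10
    t=-((hd-h+180)%360-180)
    print("shift cm",np.round(d,2),"turn",round(t,1),"| now",np.round(s["tool_pos"],1),"hd",round(h,1),"tilt",np.round(R[:,2],3),"F",np.round(s["force"],1),"w",round(s["grip_width"],1),"t",s["time"])
E
python3 -c "
from h import *
go(471,-213,110,1.4)"
```

```text
shift cm [-20.91 -36.51  10.35] turn -70.7 | now [ 203.6 -537.8  213.5] hd -69.3 tilt [ 0. -0. -1.] F [0.4 0.4 0.4] w 94.2 t 1.2
```

>>> send_rows(motion=[-20.9, -36.5, 10.3, -70.7, -20.9, -36.5, 10.3, -70.7, -20.9, -36.5, 10.3, -70.7, -20.9, -36.5, 10.3, -70.7, -20.9, -36.5, 10.3, -70.7, -20.9, -36.5, 10.3, -70.7, -20.9, -36.5, 10.3, -70.7, -20.9, -36.5, 10.3, -70.7, -20.9, -36.5, 10.3, -70.7, -20.9, -36.5, 10.3, -70.7], jaw=-1, grip_force=40)

```text
time: 2.45
tool_pos: [470.5, -214.5, 110.9]
eef_rot: [0.0, 1.0, 0.011, 0.0]
force: [0.4, -1.0, -0.1]
grip_width: 94.1
```

```bash
python3 -c "
from h import *
go(471,-213,15,1.4)
s=arm.get_image('side');save(s,'s1')
t=arm.get_image('top');save(t,'t1')"
```

```text
shift cm [ 0.05 -0.16  9.59] turn -0.1 | now [ 470.5 -214.5  110.9] hd 1.3 tilt [ 0.    -0.001 -1.   ] F [ 0.4 -1.  -0.1] w 94.1 t 2.45
```

View pics/s1.png

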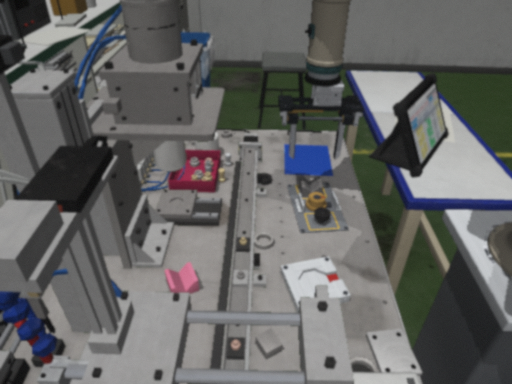

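>>> send_rows(motion=[0, 0, 2.5, 0, 0, 0, 5, 0, 0, 0, 7, 0, 0, 0, 8.5, 0, 0, 0, 9.5, 0, 0, 0, 9.5, 0, 0, 0, 9.5, 0])

```text
time: 3.42
tool_pos: [471.4, -213.5, 16.0]
eef_rot: [0.0, 1.0, 0.012, 0.0]
force: [-0.0, 0.5, -0.1]
grip_width: 94.2
```

Run:
```python
from h import *
go(471,-213,15,1.4)
s=arm.get_image('side');t=arm.get_image('top')
def crop(p,x0,x1,y0,y1,k,n):
    c=p["color"][y0:y1,x0:x1]; c=cv2.resize(c,None,fx=k,fy=k,interpolation=cv2.INTER_CUBIC); cv2.imwrite(f"pics/{n}.png",c[...,::-1])
crop(s,250,380,110,240,4.5,"s2c")
```

```text
shift cm [-0.04 -0.05  0.1 ] turn 0.0 | now [ 471.4 -213.5   16. ] hd 1.4 tilt [ 0.001 -0.001 -1.   ] F [-0.   0.5 -0.1] w 94.2 t 3.425
```

View pics/s2c.png

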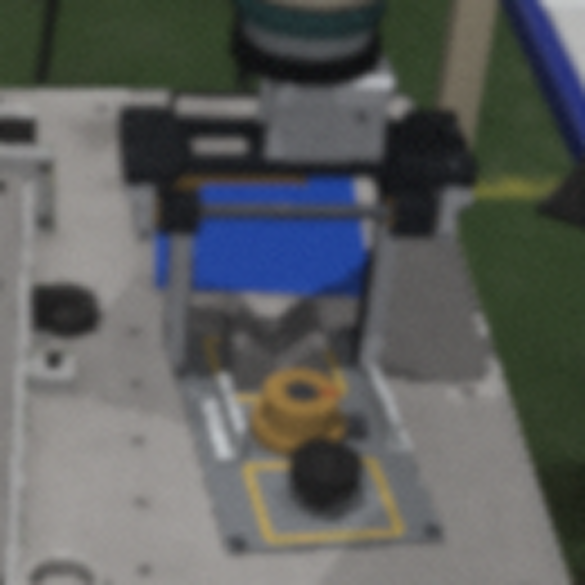

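>>> send_rows(motion=[0, 0, 0, 0, 0, 0, 0, 0, 0, 0, 0, 0, 0, 0, 0, 0, 0, 0, 0, 0, 0, 0, 0, 0], jaw=1, grip_force=45)

```text
time: 4.28
tool_pos: [470.6, -213.1, 15.4]
eef_rot: [-0.0, 1.0, 0.013, -0.0]
force: [-0.5, -0.7, 1.4]
grip_width: 50.5
```

>>> send_rows(motion=[0, 0, -2, 0, 0, 0, -5, 0, 0, 0, -7, 0, -0.3, 3, -7, 0, -0.6, 7, -7, 0, -0.9, 10.5, -7, 0, -0.9, 11.9, -7, 0, -0.9, 11.9, -6, 0, -0.9, 11.9, -4, 0])

```text
time: 5.4
tool_pos: [464.9, -331.0, 54.9]
eef_rot: [-0.0, 1.0, 0.013, 0.0]
force: [-0.3, 0.1, -3.3]
grip_width: 50.4
```

>>> send_rows(motion=[0, 0, 2, 0, 0, 0, 3.3, 0, 0, 0, 3.8, 0, 0, 0, 4.07, 0, 0, 0, 4.07, 0, 0, 0, 4.07, 0])

```text
time: 6.15
tool_pos: [465.2, -332.7, 15.3]
eef_rot: [0.0, 1.0, 0.012, 0.0]
force: [-0.3, -0.0, -3.3]
grip_width: 50.6
```

Run:
```python
from h import *
go(465,-332,14.3,1.4)
s=arm.get_image('side')
def crop(p,x0,x1,y0,y1,k,n):
    c=p["color"][y0:y1,x0:x1]; c=cv2.resize(c,None,fx=k,fy=k,interpolation=cv2.INTER_CUBIC); cv2.imwrite(f"pics/{n}.png",c[...,::-1])
crop(s,250,380,90,240,4,"s3c")
```

```text
shift cm [-0.02 -0.07  0.1 ] turn 0.0 | now [ 465.2 -332.7   15.3] hd 1.4 tilt [ 0.001 -0.001 -1.   ] F [-0.3 -0.  -3.3] w 50.6 t 6.15
```

View pics/s3c.png

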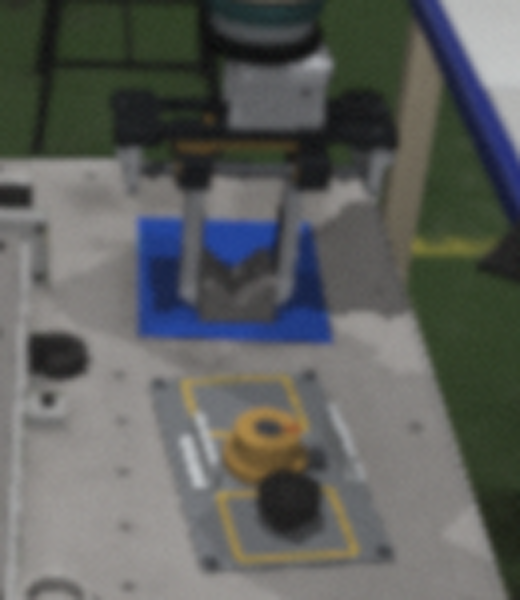

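>>> send_rows(motion=[0, 0, 0.08, 0, 0, 0, 0.12, 0, 0, 0, 0.12, 0, 0, 0, 0.12, 0])

```text
time: 6.7
tool_pos: [465.1, -332.6, 14.4]
eef_rot: [0.0, 1.0, 0.012, 0.0]
force: [-0.0, 0.9, 6.1]
grip_width: 50.4
```

>>> send_rows(motion=[0, 0, 0, 0, 0, 0, 0, 0, 0, 0, 0, 0, 0, 0, 0, 0], jaw=-1)

```text
time: 7.2
tool_pos: [464.9, -332.3, 13.4]
eef_rot: [-0.0, 1.0, 0.012, -0.0]
force: [-0.5, -0.8, -0.2]
grip_width: 87.0
```

>>> send_rows(motion=[0, 0, -3, 0, 0, 0, -7, 0, -0.1, -3, -9, -2, -0.2, -9, -9, -5.6, -0.37, -15, -9, -5.6, -0.37, -21, -9, -5.6, -0.37, -23.1, -8, -5.6, -0.37, -23.1, -6, -5.6, -0.37, -23.1, -4, -5.6, -0.37, -23.1, -4, -5.6])

```text
time: 8.45
tool_pos: [454.2, -100.9, 52.5]
eef_rot: [-0.001, 0.998, 0.061, -0.001]
force: [-0.5, 0.8, 0.3]
grip_width: 94.2
```

Run:
```python
from h import *
import pickle
go(455.6,-100.7,15,7)
s=arm.get_image('side')
t=arm.get_image('top');pickle.dump((s,t),open("p2.pkl","wb"))
def crop(p,x0,x1,y0,y1,k,n):
    c=p["color"][y0:y1,x0:x1]; c=cv2.resize(c,None,fx=k,fy=k,interpolation=cv2.INTER_CUBIC); cv2.imwrite(f"pics/{n}.png",c[...,::-1])
crop(s,250,380,90,240,4,"s4c")
```

```text
shift cm [0.15 0.   3.75] turn 0.0 | now [ 454.2 -100.9   52.5] hd 7.0 tilt [-0.003  0.001 -1.   ] F [-0.5  0.8  0.3] w 94.2 t 8.45
```

View pics/s4c.png

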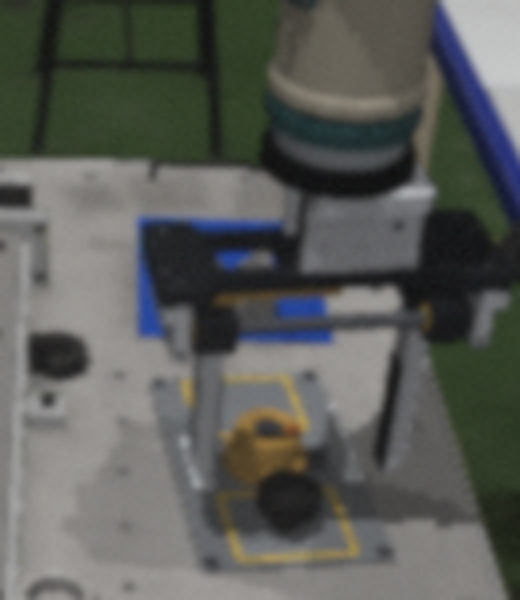

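>>> send_rows(motion=[0, 0, 1.5, 0, 0, 0, 2.7, 0, 0, 0, 3.4, 0, 0, 0, 3.8, 0, 0, 0, 3.8, 0, 0, 0, 3.8, 0, 0, 0, 3.8, 0])

```text
time: 9.43
tool_pos: [455.7, -101.6, 15.8]
eef_rot: [0.0, 0.998, 0.061, 0.0]
force: [0.2, -1.4, 0.0]
grip_width: 93.6
```

>>> send_rows(motion=[0, 0, 0, 0, 0, 0, 0, 0, 0, 0, 0, 0, 0, 0, 0, 0, 0, 0, 0, 0, 0, 0, 0, 0, 0, 0, 0, 0], jaw=1, grip_force=15)

```text
time: 10.3
tool_pos: [455.4, -101.5, 15.6]
eef_rot: [0.0, 0.998, 0.061, -0.0]
force: [-0.1, -0.3, -0.1]
grip_width: 34.9
```

Run:
```python
from h import *
go(465,-408,15,7)
```

```text
shift cm [-2.8  30.54  0.06] turn 0.0 | now [ 455.4 -101.5   15.6] hd 7.0 tilt [-0. -0. -1.] F [-0.1 -0.3 -0.1] w 34.9 t 10.3
```

>>> send_rows(motion=[0, 0, -3, 0, 0, 0, -7, 0, -0.3, 4, -8, 0, -0.8, 9, -8, 0, -1.5, 15, -8, 0, -2, 21, -8, 0, -2.5, 27, -8, 0, -2.8, 30.5, -8, 0, -2.8, 30.5, -6, 0, -2.8, 30.5, -3, 0])

```text
time: 11.55
tool_pos: [465.3, -409.0, 45.5]
eef_rot: [0.001, 0.998, 0.061, 0.001]
force: [0.2, -0.2, 0.3]
grip_width: 34.7
```

>>> send_rows(motion=[0, 0, 2, 0, 0, 0, 2.7, 0, 0, 0, 3, 0, 0, 0, 3.1, 0, 0, 0, 3.13, 0, 0, 0, 3.13, 0, 0, 0, 3.13, 0])

```text
time: 12.42
tool_pos: [465.1, -407.8, 14.6]
eef_rot: [0.0, 0.998, 0.061, 0.0]
force: [-1.0, -0.6, 0.2]
grip_width: 34.3
```

>>> send_rows(motion=[0, 0, 0, 0, 0, 0, 0, 0, 0, 0, 0, 0, 0, 0, 0, 0], jaw=-1)

```text
time: 12.92
tool_pos: [465.0, -407.7, 14.3]
eef_rot: [0.0, 0.998, 0.061, 0.0]
force: [0.1, -0.1, -0.5]
grip_width: 71.0
```

Run:
```python
from h import *
go(462.2,-155.1,80,-83)
s=arm.get_image('side')
def crop(p,x0,x1,y0,y1,k,n):
    c=p["color"][y0:y1,x0:x1]; c=cv2.resize(c,None,fx=k,fy=k,interpolation=cv2.INTER_CUBIC); cv2.imwrite(f"pics/{n}.png",c[...,::-1])
crop(s,250,380,90,240,4,"s5c")
```

```text
shift cm [  2.82 -25.1   -6.57] turn 90.0 | now [ 465.  -407.7   14.3] hd 7.0 tilt [ 0. -0. -1.] F [ 0.1 -0.1 -0.5] w 71.0 t 12.925
```

View pics/s5c.png

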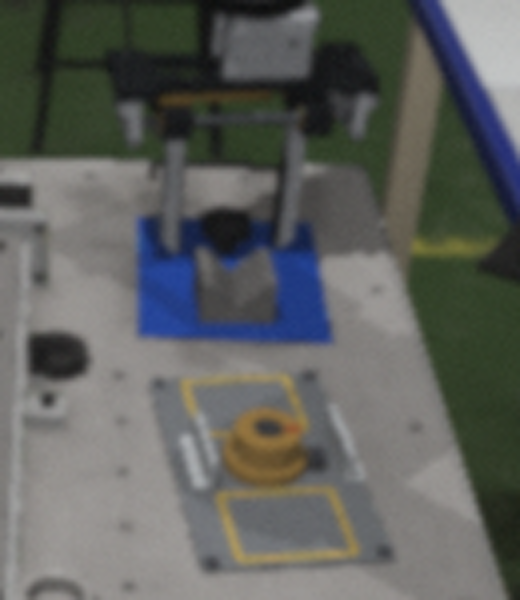

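>>> send_rows(motion=[0, 0, -4, 0, 0, 0, -9, 0, 0.4, -4, -9, 10, 0.9, -8, -9, 20, 1.4, -12, -9, 30, 1.9, -17, -9, 40, 2.4, -22, -9, 50, 2.8, -25.1, -9, 60, 2.8, -25.1, -9, 70, 2.8, -25.1, -9, 80])

```text
time: 14.22
tool_pos: [462.1, -154.4, 104.5]
eef_rot: [0.0, 0.803, -0.596, 0.0]
force: [0.8, 0.3, -0.4]
grip_width: 94.1
```

>>> send_rows(motion=[0, 0, 0, 10, 0, 0, 0, 10, 0, 0, 0, 10, 0, 0, 0, 10])

```text
time: 14.72
tool_pos: [462.0, -155.1, 104.3]
eef_rot: [0.0, 0.75, -0.662, 0.0]
force: [0.3, -0.6, -0.5]
grip_width: 93.7
```

Run:
```python
from h import *
go(462.2,-155.1,24,-83)
import pickle
s=arm.get_image('side')
t=arm.get_image('top');pickle.dump((s,t),open("p3.pkl","wb"))
def crop(p,x0,x1,y0,y1,k,n):
    c=p["color"][y0:y1,x0:x1]; c=cv2.resize(c,None,fx=k,fy=k,interpolation=cv2.INTER_CUBIC); cv2.imwrite(f"pics/{n}.png",c[...,::-1])
crop(s,250,380,90,240,4,"s6c")
```

```text
shift cm [-0.   -0.02  8.03] turn 0.1 | now [ 462.  -155.1  104.3] hd -82.9 tilt [ 0. -0. -1.] F [ 0.3 -0.6 -0.5] w 93.7 t 14.725
```

View pics/s6c.png

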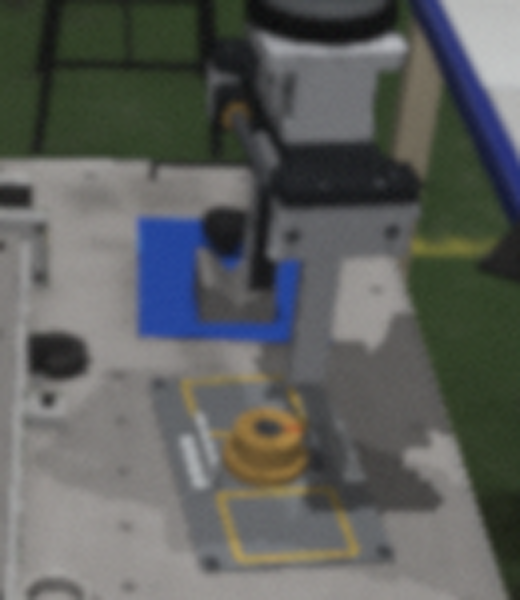

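>>> send_rows(motion=[0, 0, 3, 0, 0, 0, 5, 0, 0, 0, 6.5, 0, 0, 0, 7.5, 0, 0, 0, 8, 0, 0, 0, 8, 0, 0, 0, 8, 0])

```text
time: 15.7
tool_pos: [462.5, -155.3, 24.7]
eef_rot: [-0.0, 0.749, -0.662, 0.001]
force: [-0.0, -0.5, 0.7]
grip_width: 94.1
```

>>> send_rows(motion=[0, 0, 0, 0, 0, 0, 0, 0, 0, 0, 0, 0, 0, 0, 0, 0, 0, 0, 0, 0, 0, 0, 0, 0, 0, 0, 0, 0], jaw=1, grip_force=40)

```text
time: 16.58
tool_pos: [462.1, -155.2, 24.2]
eef_rot: [0.0, 0.749, -0.662, 0.0]
force: [-0.6, -0.0, -0.3]
grip_width: 39.1
```

>>> send_rows(motion=[0, 0, -1.5, 0, 0, 0, -4, 0, 0, 0, -6, 0, 0, 0, -6, 0, 0, 0, -6, 0])

```text
time: 17.2
tool_pos: [461.3, -154.7, 83.4]
eef_rot: [0.0, 0.749, -0.662, -0.001]
force: [-0.8, -0.6, -2.2]
grip_width: 39.2
```

Run:
```python
from h import *
go(490.2,86.4,84,-66.4)
import pickle
s=arm.get_image('side')
t=arm.get_image('top');pickle.dump((s,t),open("p4.pkl","wb"))
def crop(p,x0,x1,y0,y1,k,n):
    c=p["color"][y0:y1,x0:x1]; c=cv2.resize(c,None,fx=k,fy=k,interpolation=cv2.INTER_CUBIC); cv2.imwrite(f"pics/{n}.png",c[...,::-1])
crop(s,270,370,120,240,5,"s7c")
crop(t,200,340,190,290,5,"t7c")
```

```text
shift cm [-23.58  -5.82  -0.04] turn -16.6 | now [ 461.3 -154.7   83.4] hd -83.0 tilt [-0.001  0.001 -1.   ] F [-0.8 -0.6 -2.2] w 39.2 t 17.2
```

View pics/s7c.png

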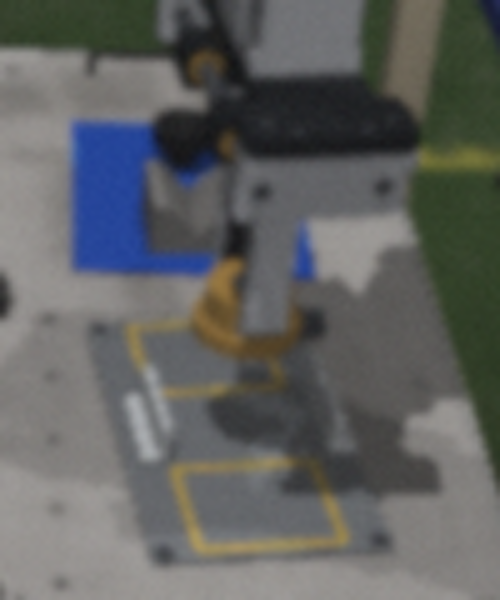

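View pics/t7c.png

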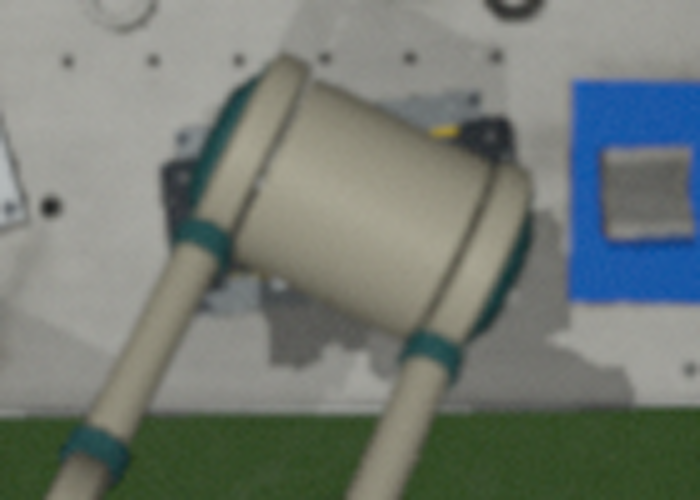

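```bash
cat >> h.py <<'E'
def overlay(p,cx,cy,zu,yaw,box,k,name):
    x0,x1,y0,y1=box
    im=cv2.resize(p["color"][y0:y1,x0:x1],None,fx=k,fy=k,interpolation=cv2.INTER_CUBIC)
    a=np.linspace(0,2*np.pi,60)
    def dr(P,col):
        u=(w2px(p,P)-[x0,y0]+.5)*k
        cv2.polylines(im,[np.round(u).astype(np.int32)],False,col,1)
    for r,z in((25,0),(25,9),(20,26)): dr(np.c_[cx+r*np.cos(a),cy+r*np.sin(a),0*a+zu+z],(0,255,0))
    c,s=np.cos(np.radians(yaw)),np.sin(np.radians(yaw))
    for z in(0,8):
        L=np.array([[-24,7],[-36,7],[-36,-7],[-24,-7]])
        dr(np.c_[cx+L[:,0]*c-L[:,1]*s,cy+L[:,0]*s+L[:,1]*c,np.full(4,zu+z)],(255,0,255))
    cv2.imwrite(f"pics/{name}.png",im[...,::-1])
E
python3 - <<'E'
from h import *
import pickle
s,t=pickle.load(open("p4.pkl","rb"))
overlay(s,461.3,-154.7,63.2,-0.5,(290,350,150,210),10,"ov4")
s,t=pickle.load(open("p3.pkl","rb"))
overlay(s,462.1,-155.2,4,-0.5,(290,350,170,225),10,"ov3")
E
```

```text
(no output)
```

View pics/ov4.png

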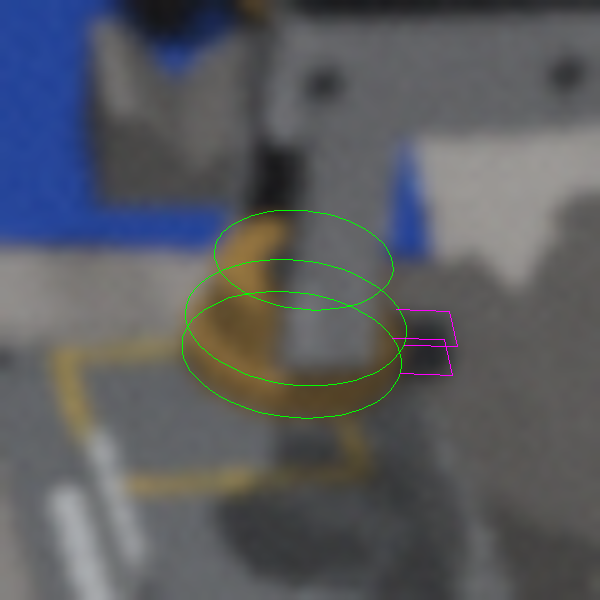

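View pics/ov3.png

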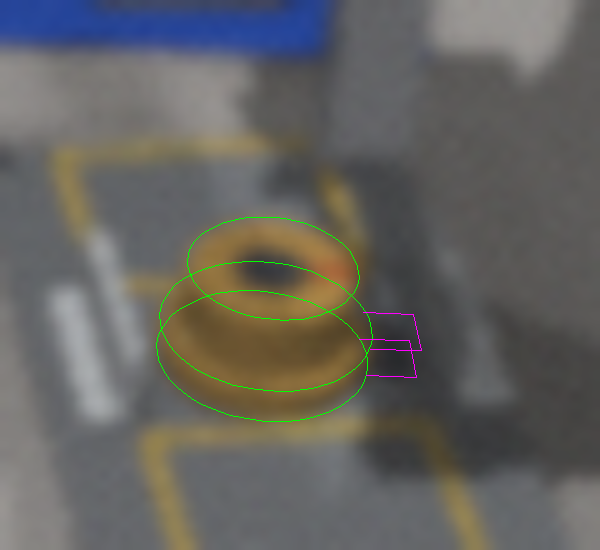

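>>> send_rows(motion=[-2.5, -0.6, 0, -3, -7, -1.7, 0, -8, -12, -2.9, 0, -14, -17, -4.1, 0, -16.6, -21, -5.1, 0, -16.6, -23, -5.6, 0, -16.6, -23.64, -5.73, 0, -16.6, -23.64, -5.73, 0, -16.6, -23.64, -5.73, 1, -16.6, -23.64, -5.73, 2.5, -16.6])

```text
time: 18.55
tool_pos: [490.2, 85.5, 58.8]
eef_rot: [-0.0, 0.837, -0.548, 0.0]
force: [0.2, 0.8, -1.5]
grip_width: 39.2
```

>>> send_rows(motion=[0, 0, 0.5, 0, 0, 0, 0.5, 0])

```text
time: 18.8
tool_pos: [489.6, 85.9, 53.7]
eef_rot: [0.0, 0.837, -0.548, -0.0]
force: [-0.6, -0.2, -1.2]
grip_width: 38.8
```

Run:
```python
from h import *
go(490.2,86.4,30.2,-66.4)
import pickle
S=arm.sense();p=S["tool_pos"]
s=arm.get_image('side')
t=arm.get_image('top');pickle.dump((s,t),open("p5.pkl","wb"))
overlay(s,p[0],p[1],p[2]-20.2,16.2,(270,370,230,320),7,"ov5")
```

```text
shift cm [-0.02 -0.08  2.35] turn -0.0 | now [489.6  85.9  53.7] hd -66.4 tilt [-0.001 -0.    -1.   ] F [-0.6 -0.2 -1.2] w 38.8 t 18.8
```

View pics/ov5.png

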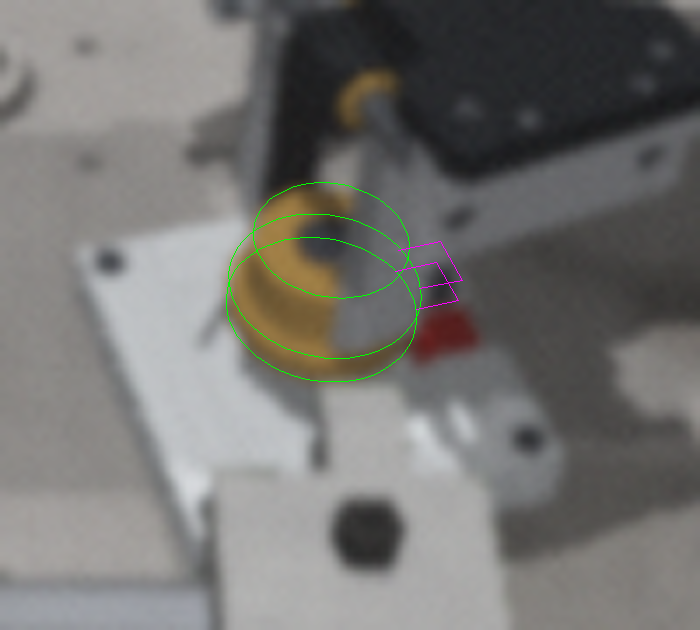

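>>> send_rows(motion=[0.05, 0, 0.6, 0, 0.05, 0, 1, 0, 0.05, 0, 1.3, 0, 0.05, 0, 1.55, 0, 0.05, 0, 1.75, 0, 0.05, 0, 1.95, 0, 0.05, 0, 2.1, 0, 0.05, 0, 2.2, 0, 0.05, 0, 2.3, 0, 0.05, 0, 2.3, 0])

```text
time: 20.15
tool_pos: [490.1, 86.0, 31.2]
eef_rot: [0.0, 0.837, -0.547, -0.0]
force: [-0.4, 0.1, -1.6]
grip_width: 39.5
```

>>> send_rows(motion=[0, 0, 0.05, 0, 0, 0, 0.1, 0, 0, 0, 0.13, 0, 0, 0, 0.13, 0])

```text
time: 20.65
tool_pos: [490.2, 86.1, 30.3]
eef_rot: [-0.0, 0.837, -0.547, 0.0]
force: [-0.7, -0.4, 2.4]
grip_width: 38.9
```

Touching down at 30.3 (expected 30.2). Release.

>>> send_rows(motion=[0, 0, 0, 0, 0, 0, 0, 0, 0, 0, 0, 0, 0, 0, 0, 0, 0, 0, 0, 0, 0, 0, 0, 0], jaw=-1)

```text
time: 21.4
tool_pos: [490.2, 86.1, 29.9]
eef_rot: [0.0, 0.837, -0.547, 0.0]
force: [-0.6, 0.5, 0.5]
grip_width: 93.0
```

>>> send_rows(motion=[0, 0, -2, 0, 0, 0, -5, 0, 0, 0, -9, 0, 0, 0, -9, 0])

```text
time: 21.9
tool_pos: [492.6, 86.2, 122.8]
eef_rot: [-0.002, 0.837, -0.547, 0.003]
force: [-0.1, -0.4, -1.0]
grip_width: 93.8
```

Run:
```python
from h import *
go(465,-332.3,110,1.4)
import pickle
s=arm.get_image('side')
t=arm.get_image('top');pickle.dump((s,t),open("p6.pkl","wb"))
overlay(s,490.2,86.2,10,16.3,(270,370,230,320),7,"ov6")
c=cv2.resize(s["color"][240:310,280:360],None,fx=8,fy=8,interpolation=cv2.INTER_CUBIC);cv2.imwrite("pics/n6.png",c[...,::-1])
```

```text
shift cm [37.23 19.32  1.25] turn -67.8 | now [492.6  86.2 122.8] hd -66.4 tilt [ 0.007  0.    -1.   ] F [-0.1 -0.4 -1. ] w 93.8 t 21.9
```

View pics/ov6.png

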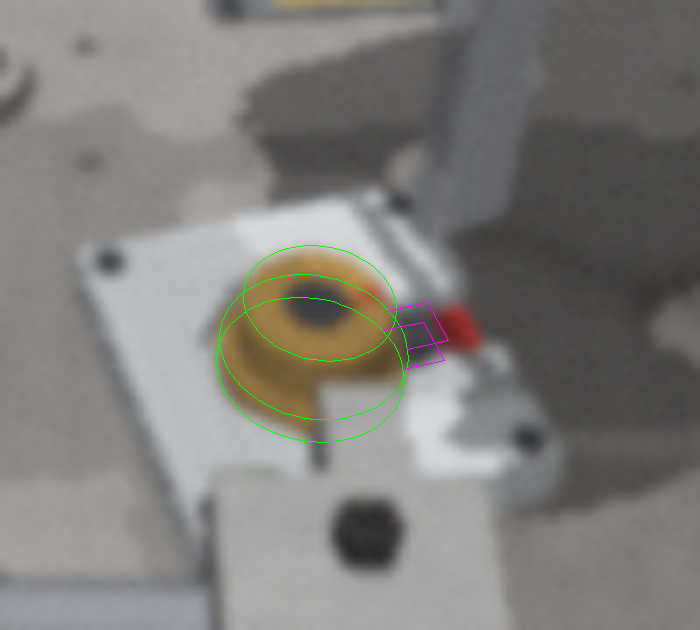

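View pics/n6.png

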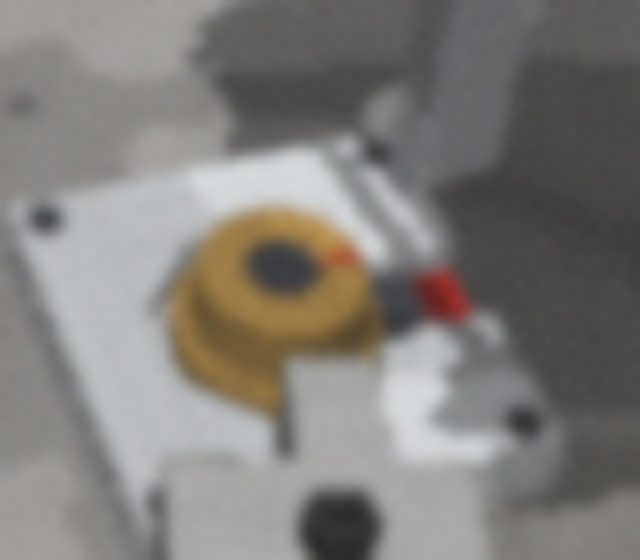

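>>> send_rows(motion=[3, 1.5, 0, -5, 8, 4, 0, -15, 14, 7, 0, -25, 20, 10.2, 0, -35, 26, 13.2, 0, -45, 31, 15.8, 0, -55, 35.5, 18, 0, -65, 37.3, 19.1, 0, -67.8, 37.3, 19.1, 0, -67.8, 37.3, 19.1, 0, -67.8])

```text
time: 23.25
tool_pos: [463.7, -330.9, 118.3]
eef_rot: [-0.002, 1.0, 0.012, -0.001]
force: [0.5, 0.4, 0.5]
grip_width: 93.8
```

Run:
```python
from h import *
go(465,-332.4,14.2,1.4)
import pickle
s=arm.get_image('side')
t=arm.get_image('top');pickle.dump((s,t),open("p7.pkl","wb"))
c=cv2.resize(s["color"][100:230,250:380],None,fx=4,fy=4,interpolation=cv2.INTER_CUBIC);cv2.imwrite("pics/s8.png",c[...,::-1])
c=cv2.resize(t["color"][190:250,155:215],None,fx=9,fy=9,interpolation=cv2.INTER_CUBIC);cv2.imwrite("pics/t8.png",c[...,::-1])
```

```text
shift cm [ 0.15  0.18 10.41] turn -0.0 | now [ 463.7 -330.9  118.3] hd 1.4 tilt [-0.003  0.003 -1.   ] F [0.5 0.4 0.5] w 93.8 t 23.25
```

View pics/s8.png

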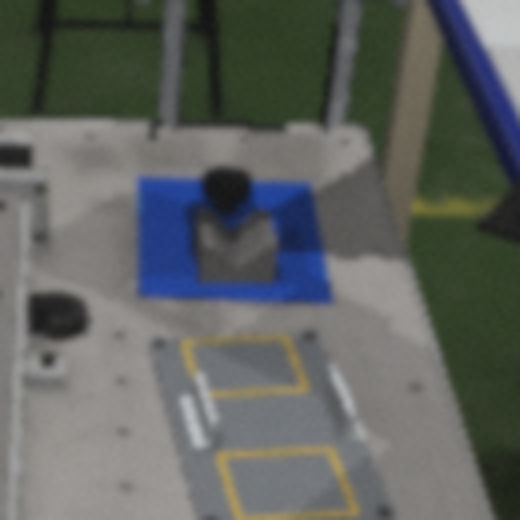

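View pics/t8.png

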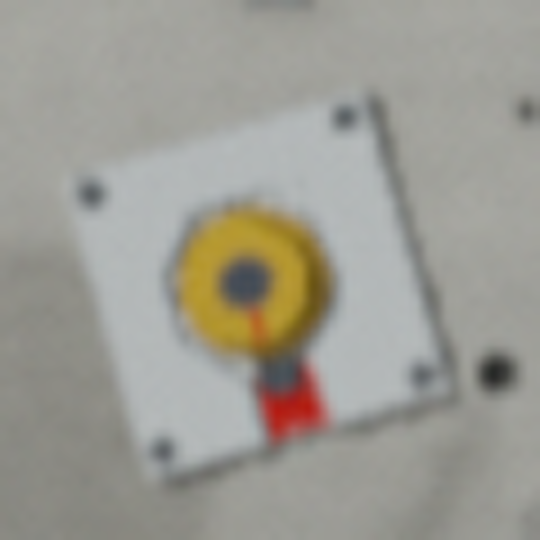

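>>> send_rows(motion=[0, 0, 3, 0, 0, 0, 6, 0, 0, 0, 8.5, 0, 0, 0, 9.6, 0, 0, 0, 10.2, 0, 0, 0, 10.2, 0, 0, 0, 10.2, 0, 0, 0, 10.2, 0])

```text
time: 24.35
tool_pos: [465.1, -332.6, 18.7]
eef_rot: [0.001, 1.0, 0.012, 0.001]
force: [0.5, -0.5, 0.3]
grip_width: 93.8
```

Run:
```python
from h import *
go(465,-332.4,14.4,1.4)
```

```text
shift cm [-0.01 -0.02  0.43] turn 0.0 | now [ 465.1 -332.6   18.7] hd 1.4 tilt [ 0.001 -0.001 -1.   ] F [ 0.5 -0.5  0.3] w 93.8 t 24.35
```

>>> send_rows(motion=[0, 0, 0.2, 0, 0, 0, 0.4, 0, 0, 0, 0.4, 0, 0, 0, 0.4, 0])

```text
time: 24.85
tool_pos: [464.7, -332.2, 13.9]
eef_rot: [-0.0, 1.0, 0.012, -0.0]
force: [-0.5, -0.1, -0.9]
grip_width: 94.0
```

>>> send_rows(motion=[0, 0, 0, 0, 0, 0, 0, 0, 0, 0, 0, 0, 0, 0, 0, 0, 0, 0, 0, 0, 0, 0, 0, 0, 0, 0, 0, 0], jaw=1, grip_force=45)

```text
time: 25.72
tool_pos: [464.8, -332.3, 14.0]
eef_rot: [0.0, 1.0, 0.012, 0.0]
force: [0.7, -0.6, -0.3]
grip_width: 50.4
```

Run:
```python
from h import *
go(470.7,-213.2,15.3,1.4)
```

```text
shift cm [  0.89 -11.89  -0.13] turn 0.0 | now [ 464.8 -332.3   14. ] hd 1.4 tilt [ 0. -0. -1.] F [ 0.7 -0.6 -0.3] w 50.4 t 25.725
```

>>> send_rows(motion=[0, 0, -2, 0, 0, 0, -5, 0, 0, 0, -7, 0, 0.2, -3, -7, 0, 0.5, -7, -7, 0, 0.8, -10.5, -7, 0, 0.89, -11.89, -7, 0, 0.89, -11.89, -7, 0, 0.89, -11.89, -5, 0, 0.89, -11.89, -3, 0])

```text
time: 26.98
tool_pos: [471.3, -215.0, 43.7]
eef_rot: [0.001, 1.0, 0.012, 0.001]
force: [-0.4, -0.2, -3.8]
grip_width: 50.2
```

>>> send_rows(motion=[0, 0, 1.2, 0, 0, 0, 2, 0, 0, 0, 2.5, 0, 0, 0, 2.7, 0, 0, 0, 2.8, 0, 0, 0, 2.8, 0])

```text
time: 27.72
tool_pos: [470.9, -213.2, 16.3]
eef_rot: [0.0, 1.0, 0.013, 0.0]
force: [0.4, 0.2, -3.7]
grip_width: 50.6
```

Run:
```python
from h import *
go(470.7,-213.2,15,1.4)
```

```text
shift cm [-0.02 -0.    0.13] turn 0.0 | now [ 470.9 -213.2   16.3] hd 1.4 tilt [ 0.001 -0.    -1.   ] F [ 0.4  0.2 -3.7] w 50.6 t 27.725
```

>>> send_rows(motion=[0, 0, 0.07, 0, 0, 0, 0.12, 0, 0, 0, 0.12, 0, 0, 0, 0.12, 0])

```text
time: 28.22
tool_pos: [470.7, -213.2, 15.0]
eef_rot: [0.0, 1.0, 0.012, 0.0]
force: [-0.0, -0.1, 0.5]
grip_width: 50.2
```

>>> send_rows(motion=[0, 0, 0, 0, 0, 0, 0, 0, 0, 0, 0, 0, 0, 0, 0, 0, 0, 0, 0, 0], jaw=-1)

```text
time: 28.85
tool_pos: [470.6, -213.2, 14.8]
eef_rot: [0.0, 1.0, 0.012, 0.0]
force: [0.2, 0.3, 0.1]
grip_width: 93.4
```

>>> send_rows(motion=[0, 0, -3, 0, 0, 0, -6.5, 0, 0, 0, -9.5, 0, 0, 0, -9.5, 0])

```text
time: 29.35
tool_pos: [472.2, -214.1, 111.9]
eef_rot: [0.002, 1.0, 0.012, 0.002]
force: [-0.0, 0.6, -0.4]
grip_width: 94.0
```

Run:
```python
from h import *
go(465,-407.7,110,7)
```

```text
shift cm [-1.21 19.34  0.24] turn -5.6 | now [ 472.2 -214.1  111.9] hd 1.4 tilt [ 0.005 -0.003 -1.   ] F [-0.   0.6 -0.4] w 94.0 t 29.35
```

>>> send_rows(motion=[-0.2, 4, 0, -2, -0.5, 9, 0, -5.6, -0.8, 14, 0, -5.6, -1.0, 18, 0, -5.6, -1.05, 19.43, 0, -5.6, -1.05, 19.43, 0, -5.6, -1.05, 19.43, 3, -5.6, -1.05, 19.43, 6, -5.6, -1.05, 19.43, 8, -5.6, -1.05, 19.43, 9, -5.6])

```text
time: 30.6
tool_pos: [464.5, -404.8, 18.6]
eef_rot: [-0.001, 0.998, 0.062, -0.001]
force: [-0.2, -0.1, -0.4]
grip_width: 94.2
```

>>> send_rows(motion=[0, 0, 0, 0, 0, 0, 0, 0, 0, 0, 0, 0])

```text
time: 30.98
tool_pos: [465.5, -408.0, 20.8]
eef_rot: [0.001, 0.998, 0.061, 0.001]
force: [0.1, 0.2, -0.1]
grip_width: 94.0
```

Run:
```python
from h import *
go(465,-407.7,14.4,7)
```

```text
shift cm [-0.05 -0.04  0.64] turn 0.0 | now [ 465.5 -408.    20.8] hd 7.0 tilt [ 0.001 -0.001 -1.   ] F [ 0.1  0.2 -0.1] w 94.0 t 30.975
```

>>> send_rows(motion=[0, 0, 0.3, 0, 0, 0, 0.6, 0, 0, 0, 0.6, 0, 0, 0, 0.6, 0])

```text
time: 31.48
tool_pos: [464.9, -407.7, 13.7]
eef_rot: [-0.0, 0.998, 0.061, -0.0]
force: [-0.6, -0.2, 0.5]
grip_width: 94.1
```

>>> send_rows(motion=[0, 0, 0, 0, 0, 0, 0, 0, 0, 0, 0, 0, 0, 0, 0, 0, 0, 0, 0, 0, 0, 0, 0, 0, 0, 0, 0, 0], jaw=1, grip_force=15)

```text
time: 32.35
tool_pos: [465.0, -407.6, 13.8]
eef_rot: [0.0, 0.998, 0.061, 0.0]
force: [0.1, -0.1, 0.7]
grip_width: 34.3
```

Run:
```python
from h import *
go(455.5,-101.5,15.4,7)
```

```text
shift cm [  2.81 -30.5   -0.16] turn 0.0 | now [ 465.  -407.6   13.8] hd 7.0 tilt [ 0. -0. -1.] F [ 0.1 -0.1  0.7] w 34.3 t 32.35
```

>>> send_rows(motion=[0, 0, -3, 0, 0, 0, -7, 0, 0.4, -4, -9, 0, 0.9, -9.5, -9, 0, 1.5, -15, -9, 0, 2, -21, -9, 0, 2.5, -26.5, -9, 0, 2.81, -30.5, -9, 0, 2.81, -30.5, -9, 0, 2.81, -30.5, -7, 0])

```text
time: 33.6
tool_pos: [457.4, -102.3, 84.9]
eef_rot: [0.001, 0.998, 0.062, 0.002]
force: [-0.2, 0.6, -0.5]
grip_width: 34.5
```

>>> send_rows(motion=[0, 0, 2, 0, 0, 0, 4, 0, 0, 0, 5.4, 0, 0, 0, 6.2, 0, 0, 0, 6.6, 0, 0, 0, 6.8, 0, 0, 0, 6.8, 0, 0, 0, 6.8, 0])

```text
time: 34.6
tool_pos: [455.8, -101.5, 16.1]
eef_rot: [0.0, 0.998, 0.061, 0.0]
force: [-0.5, -1.3, -0.2]
grip_width: 34.4
```

Run:
```python
from h import *
go(455.5,-101.5,14.8,7)
```

```text
shift cm [-0.03 -0.01  0.13] turn 0.0 | now [ 455.8 -101.5   16.1] hd 7.0 tilt [ 0.001 -0.    -1.   ] F [-0.5 -1.3 -0.2] w 34.4 t 34.6
```

>>> send_rows(motion=[0, 0, 0.05, 0, 0, 0, 0.1, 0, 0, 0, 0.1, 0, 0, 0, 0.1, 0])

```text
time: 35.1
tool_pos: [455.6, -101.5, 14.8]
eef_rot: [0.0, 0.998, 0.061, 0.0]
force: [-0.4, -0.0, -0.5]
grip_width: 34.3
```

>>> send_rows(motion=[0, 0, 0, 0, 0, 0, 0, 0, 0, 0, 0, 0, 0, 0, 0, 0, 0, 0, 0, 0], jaw=-1)

```text
time: 35.72
tool_pos: [455.6, -101.5, 14.8]
eef_rot: [0.0, 0.998, 0.061, 0.0]
force: [-0.5, -0.0, -0.4]
grip_width: 81.4
```

>>> send_rows(motion=[0, 0, -3, 0, 0, 0, -7, 0, 0, 0, -12, 0, 0, 0, -18, 0, 4, 20, -20, 0, 4, 20, -20, 0, 4, 26, -20, 0, 4, 26, -20, 0, 4, 26, -20, 0])

```text
time: 36.85
tool_pos: [527.4, -358.5, 213.9]
eef_rot: [0.0, 0.998, 0.06, -0.0]
force: [0.0, 0.6, -0.4]
grip_width: 94.2
```

Run:
```python
from h import *
import pickle
s=arm.get_image('side')
t=arm.get_image('top');pickle.dump((s,t),open("p9.pkl","wb"));save(t,"t9");save(s,"s9")
s0,t0=pickle.load(open("p0.pkl","rb"))
a=np.vstack([np.hstack([cv2.resize(p["color"][y0:y1,x0:x1],(390,290),interpolation=cv2.INTER_CUBIC) for p in q]) for q,(x0,x1,y0,y1) in (((t0,t),(225,310,200,263)),((s0,s),(280,360,170,240)))])
cv2.imwrite("pics/cmp.png",a[...,::-1])
go(0,0,0,0)
```

```text
shift cm [-48.   -41.64  21.47] turn 6.9 | now [ 526.9 -355.7  213.9] hd 6.9 tilt [-0.001  0.001 -1.   ] F [ 0.1  0.4 -0.2] w 94.1 t 36.95
```

View pics/cmp.png

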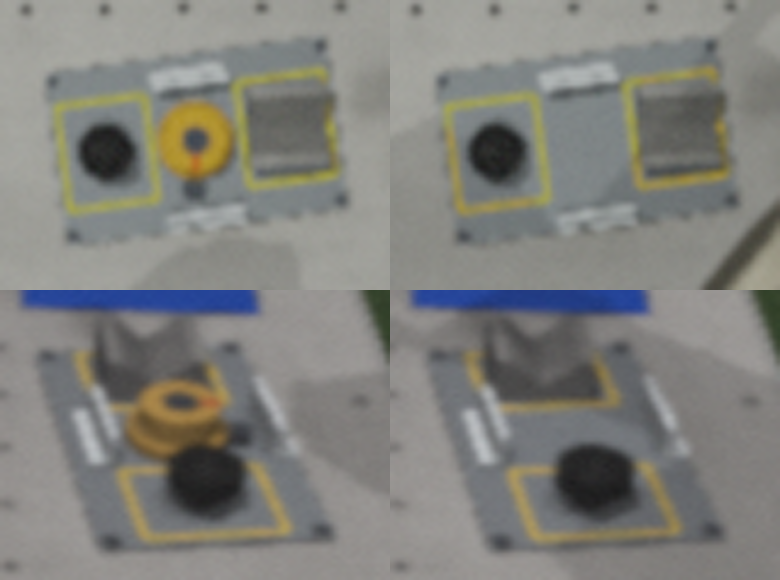

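View pics/s9.png

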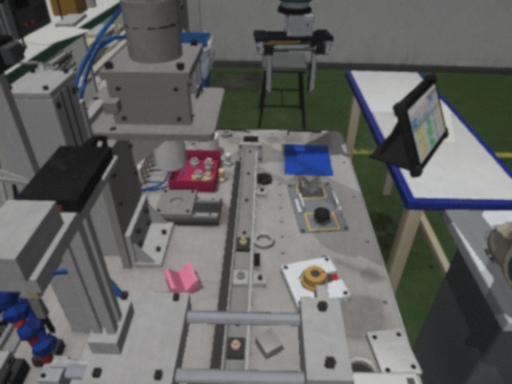

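>>> send_rows(motion=[0, 0, 0, 0, 0, 0, 0, 0, 0, 0, 0, 0, 0, 0, 0, 0])

```text
time: 37.45
tool_pos: [527.1, -353.9, 215.1]
eef_rot: [0.0, 0.998, 0.062, 0.0]
force: [-0.4, 0.2, -0.1]
grip_width: 93.9
```

```bash
python3 -c "
from h import *
print(arm.hand_in())"
```

```text
the job is handed in; nothing more can be done
None
```

The job is done and handed in at about 37.5 s of the 112 s allowed; the hand-in gave no verdict.

I set the V-block and then the knob aside on the blue mat. The brass insert went from the rack into the aluminium nest, and the V-block and knob then went back to their places in the rack.

- **Insert:** it touched the pocket floor with the TCP at 30.3 mm, against 30.2 mm expected. The top and side pictures taken after release show it level in the pocket, with the dark key in the red slot.
- **V-block and knob:** both were put back within about 0.3 mm of the tool positions where they were first gripped. The before and after pictures match by eye in both cameras.
- **Forces:** the highest contact force I read was about 6 N, when setting the V-block down on the mat. The arm finished clear, about 21 cm above the bench.

**Disagreement:** the two cameras differed by up to about 3 mm along y at the rack. I judged positions there from the mean, the top camera and the jaws. At the nest they agreed.

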